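Clip the spice tube into the pantry rack

TASK

Pick up the long amber spice tube that lies loose on the counter, not the short one, and press it sideways into the empty place of the white wooden rack, so that both of the spring clips there have snapped over it and it lies fully home, level and roughly centred between them like its neighbours. Leave the two tubes already in the rack in their clips, and let go.

Things in the scene. Friction and masses are not known exactly. Their poses are not given: they have to be found in the camera images.
- long_tube: The loose amber glass spice tube, 28 mm in diameter and 160 mm long overall, with an aluminium cap 32 mm square and 15 mm thick on each end; 0.1 to 0.2 kg. Lies level on a flat of its caps (axis 16 mm above the counter), does not roll. Origin: the middle of its axis; x along it. The glass between the caps is gripped across. A like tube only 95 mm long and a wooden spoon lie nearby.
- clips_free: Empty place: two steel spring clips open upward, at x = -35 and +35 mm, each 14 mm long, fingers fit between. Origin: its centre, on the board's top (12 mm above the counter); the tube lies along x. Seated, its axis is 28 mm above the origin. Jaw lips 22 mm apart at height 38 mm spread as the tube is pressed down (about 8 N) and close over it; above them a flare, 48 mm wide at 54 mm.
- stored_a: One of the two tubes already in the rack, exactly like long_tube. Origin: the middle of its axis, 40 mm above the counter; x along it. The rack is a white wooden board, 190 by 290 by 12 mm, with three places in a row, 85 mm apart across the tubes; any of the three may be the empty one.
- stored_b: The other tube already in the rack, exactly like stored_a.

How it is judged:
By the outcome, as a careful person would: the job done as asked, in the order asked, and still so for the second after the job is handed in, with the robot touching nothing.
It also fails if it takes over 34 s, if anything falls off the work surface, if the arm or the gripper's body presses on something with over 40 N, if the wrist force passes 120 N, or if a joint passes its speed limit or range.

ROBOT

A 6-joint arm with a two-finger parallel gripper is mounted at the origin on the work surface. World frame = base frame: x ahead of the robot, y to its left, z up, the work surface at z = 0. Lengths are in m, angles in degrees, forces in N, time in s.
With the tool pointing down it reaches from about 0.4 to 0.825 m from the base axis. Payload 7 kg.
Tool frame: the origin (TCP) lies on the centre line of the jaws, within the pads' length; the fingertips stand 11 mm ahead of it and the grasp point (between the pads) lies 8 mm behind it; z points along the fingers, y is the line along which they close (so a half turn about z gives the same grasp; the last joint's range is limited). The gripper opens to 88 mm and grips with 3 to 60 N. Pads are 19 mm wide; open, the fingers measure 130 mm over their backs; the gripper's body (78 mm by 193 mm) begins 47 mm behind the grasp point.
Start: joints at [81.423, 20.546, 0.682, 0, -70.136, -16.507], TCP at [0.286, 0.611, 0.204] pointing down, gripper open.
Joint ranges: [-176.03, 176.03], [-82.01, 121.73], [-58.28, 71.71], [-173.87, 95.51], [-174.79, -0.11], [-173.66, 173.66]. Speed limits (degrees/s): [136.94, 136.94, 172.46, 180, 180, 180].

INTERFACE

Orientations are given as [roll, pitch, yaw] about the fixed x, y, z axes, in that order (R = Rz(yaw) Ry(pitch) Rx(roll)).
In Python, from plant import r, capture, camera_model, job gives the robot as it stands.
- The arm moves only by the tool drive_tool, never from a script. Its argument "increments" is a list that holds one entry, the list of rows, each a list of 5 numbers: the gripper's target within -1 to 1 (fully open at 1, half-way at 0, shut at -1), then the shift along the tool's x, y, z scaled (see below), then the turn about the tool's z scaled (see below). In form: [[[gripper, tx, ty, tz, roll], ...]]. A call has 1 to 5 rows; each row is the pose to reach, as a shift and turn from the pose commanded when the call began, along the tool's axes at that moment, turning the shorter way round; what a row does not reach only later rows make up. The controller multiplies each number of a shift by 120 mm and each number of a turn by 360 degrees. A row lasts 1/8 s, in which the tool goes at most 62.5 mm and 10.7 degrees, less where a joint would pass 70% of its speed; a pose out of reach is approached as far as the arm can. A call with a number of a shift or a turn outside -1 to 1 is refused whole. A call with a gripper value outside its range is refused whole. The fingers move at their own pace and stop on an object; "squeeze" is the grip in N (left out, the last holds). Time passes only in rows, so rows that repeat a pose let the fingers close. It gives the time, the measured TCP pose, the force, the opening and the grip force at its end, in the units of the state.
- r.get_state(): the state, without advancing time (a new reading comes with each control period).
- capture(name): name is "scene" or "top"; returns the picture (400x640x3 uint8, red, green, blue); there is no depth.
- camera_model(name): a dict with "camera_matrix" (3x3 intrinsics, pixels), "k1" (the pictures are not rectified: a ray, as slopes to the right and down, at radius r is drawn at 1 + k1 r^2 times it, then the intrinsics apply), "rvec" (rotation vector, rad) and "tvec" (3), from world to camera coordinates, as OpenCV has them. Camera axes: x right, y down, z forward; pixel columns grow to the right and rows downward; lengths in m; the calibration is good to about 2 mm. A picture is of the moment at which its call begins. camera_model takes no time and is no camera call.
- job.close_job(): hands the job in; it is judged then, once.
The state is a dict: "time_s": time; "joints": joint angles; "qd": joint speeds; "joint_torque": joint torques, N m; "tcp_pos": TCP position; "eef_rot": TCP orientation; "contact_force": force on the tool from outside, world axes, zero at the start; "moment": the same for the moment, N m; "gripper_width": finger opening in m; "gripper_force": force on a finger pad.
Only numpy, scipy, OpenCV 4.12 (cv2) and the standard library are available. Lean on these libraries where they do the work, as an engineer would, in place of code of your own. Each camera call takes 0.05 s, during which the arm holds its last target. There are 200 camera calls.

## Working session

There is one attempt and no reset: what is moved stays moved. The work goes in short steps, Python scripts to look and compute and a tool call to move; the robot and the scene stay as the last step left them, time stands still between calls to the robot, and variables do not carry over. Pictures are saved under pics/ and viewed, at most 10 in all, crops included, and the job is handed in when it is done.

Besides the shell and the picture viewer there is one more tool, called as name([rows], argument=value, ...), one row to a line, values as JSON. drive_tool: Moves the arm, as the interface text tells. Its arguments: {"type":"object","properties":{"increments":{"type":"array"},"squeeze":{"type":"number"}},"required":["increments"]}

```bash
mkdir -p pics
python3 - <<'E'
from plant import r,capture,camera_model
import cv2
for n in("scene","top"):
    cv2.imwrite(f"pics/{n}0.png",capture(n)[:,:,::-1]); m=camera_model(n); print(n,m)
s=r.get_state(); print({k:s[k] for k in("time_s","tcp_pos","eef_rot","gripper_width")})
E
```

```text
scene {'camera_matrix': array([[404.42075976,   0.        , 326.93382529],
       [  0.        , 404.42075976, 197.62136236],
       [  0.        ,   0.        ,   1.        ]]), 'k1': -0.09862782181338108, 'rvec': array([ 1.30190283,  2.49529758, -0.70464166]), 'tvec': array([ 0.320552  , -0.3308046 ,  1.23939864])}
top {'camera_matrix': array([[389.3994236 ,   0.        , 315.44250797],
       [  0.        , 389.3994236 , 198.78618962],
       [  0.        ,   0.        ,   1.        ]]), 'k1': -0.08847289802844464, 'rvec': array([ 2.20356084, -2.14100409,  0.14754636]), 'tvec': array([-0.05588614,  0.53808242,  0.83180125])}
{'time_s': 0.1, 'tcp_pos': array([0.2859677 , 0.61088998, 0.20341512]), 'eef_rot': array([ 1.79913006e+02, -8.33496750e-03, -2.50912251e+01]), 'gripper_width': 0.08741298637312465}
```

View pics/top0.png

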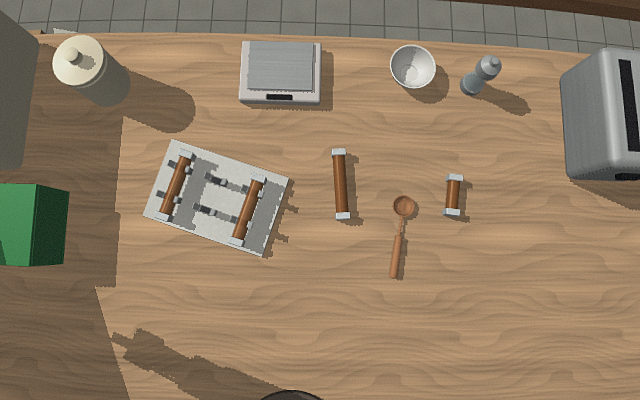

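View pics/scene0.png

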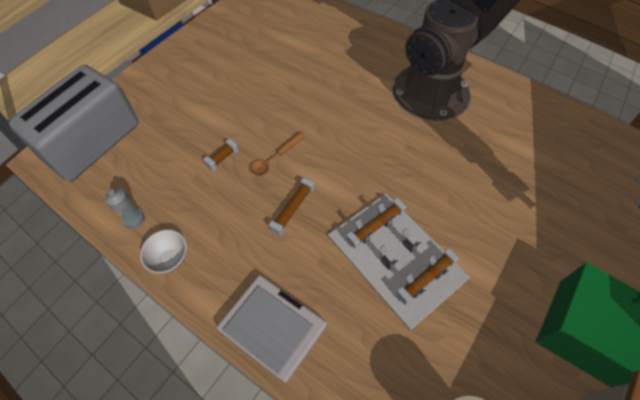

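The top picture shows the rack at about (145–290, 140–256), with stored tubes around (175,186) and (248,210), and the empty place in the middle around (212,198). The long tube runs from (338,152) to (343,216), and the short tube is at (454,195). Next I enlarge that area.

Run:
```python
import cv2
im=cv2.imread("pics/top0.png")[135:265,140:360]
im=cv2.resize(im,(792,468),interpolation=cv2.INTER_CUBIC)
for i in range(0,220,20): cv2.putText(im,str(140+i),(int(i*3.6),10),0,.35,(0,0,255)); cv2.line(im,(int(i*3.6),12),(int(i*3.6),18),(0,0,255))
for i in range(5,130,20): cv2.putText(im,str(135+i),(0,int(i*3.6)),0,.35,(0,0,255)); cv2.line(im,(25,int(i*3.6)),(31,int(i*3.6)),(0,0,255))
cv2.imwrite("pics/c1.png",im)
```

```text
(no output)
```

View pics/c1.png

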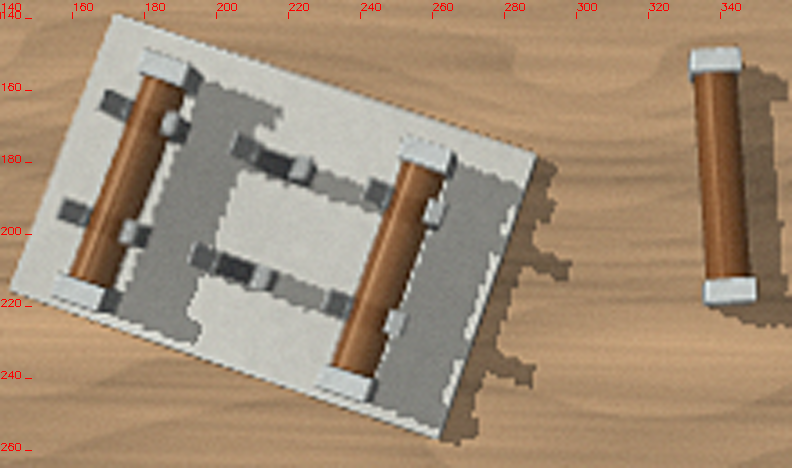

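The crop shows, in crop pixels: board corners at (113,14), (537,156), (440,438) and (12,290). The long tube's cap outer edges are at (716,48) and (731,303). The stored caps' outer edges are near (170,48)/(85,305) and (430,138)/(345,400). The empty clips are near (275,160) and (235,268).

```bash
cat > h.py <<'E'
import numpy as np,cv2
from plant import r,capture,camera_model
def ray(n,uv,z):
    m=camera_model(n);R=cv2.Rodrigues(m["rvec"])[0];t=m["tvec"]
    p=cv2.undistortPoints(np.float64(uv).reshape(-1,1,2),m["camera_matrix"],np.array([m["k1"],0,0,0]))[:,0]
    d=np.c_[p,np.ones(len(p))]@R; c=-R.T@t
    return c+d*((z-c[2])/d[:,2])[:,None]
def proj(n,P):
    m=camera_model(n)
    return cv2.projectPoints(np.float64(P).reshape(-1,1,3),m["rvec"],m["tvec"],m["camera_matrix"],np.array([m["k1"],0,0,0]))[0][:,0]
def ang(a,b): return np.degrees(np.arctan2(*(a-b)[1::-1]))
E
python3 - <<'E'
from h import *
np.set_printoptions(precision=4,suppress=True)
c=lambda L:np.array(L)/3.6+[140,135]
m=camera_model("top");print("cam",-cv2.Rodrigues(m["rvec"])[0].T@m["tvec"])
B=ray("top",c([(113,14),(537,156),(440,438),(12,290)]),.012);print(B,B.mean(0))
for i in range(4): print(np.linalg.norm(B[i]-B[i-1]),ang(B[i],B[i-1]))
for nm,L,z in(("long",[(716,48),(731,303)],.032),("A",[(170,48),(85,305)],.056),("B",[(430,138),(345,400)],.056)):
    P=ray("top",c(L),z);print(nm,P.mean(0),np.linalg.norm(P[0]-P[1]),ang(P[0],P[1]))
P=ray("top",np.array([(308,180),(272,233)]),.0); print(P[0])
E
```

```text
cam [ 0.4408 -0.0234  0.8887]
[[0.6715 0.2975 0.012 ]
 [0.5868 0.0204 0.012 ]
 [0.4083 0.0743 0.012 ]
 [0.4916 0.3494 0.012 ]] [0.5395 0.1854 0.012 ]
0.1873156013953002 -16.08925268367285
0.28974883927001766 -107.00916386155338
0.18647463050111948 163.18810138498952
0.28738470823744044 73.15390748111503
long [ 0.5757 -0.0963  0.032 ] 0.15999511469195 4.4600451251770705
A [0.5605 0.2649 0.056 ] 0.16323369307084024 -14.528199998934143
B [0.5094 0.1047 0.056 ] 0.1639228090922252 -15.369106065865063
[ 0.5862 -0.0226  0.    ]
```

Run:
```python
from h import *
np.set_printoptions(precision=3,suppress=True)
print("tcp top/scene",proj("top",[[.286,.611,.204]]),proj("scene",[[.286,.611,.204]]))
P=ray("top",[(70,190),(64,264)],0);print("green base right",P)
for z in(.05,.1,.15,.2): print(z,ray("top",[(37,185),(30,267)],z)[:,:2].tolist())
print("scene green base near",ray("scene",[(537,340)],0), "canister top",ray("top",[(80,62)],.15),ray("top",[(100,100)],0))
# predicted vs seen in scene: place & tube
a=np.radians(-16.7);u=np.array([np.cos(a),np.sin(a),0]);C=np.array([.538,.185,.04])
print(proj("scene",[C,C+.035*u,C-.035*u]))
P=ray("scene",[(308,183),(276,229)],.032);print("long scene",P,P.mean(0),ang(P[0],P[1]))
B=ray("scene",[(389,195),(470,277),(411,326),(329,236)],.012);print("board scene",B.mean(0),[float(ang(B[i],B[i-1])) for i in range(4)])
```

```text
tcp top/scene [[-37.6   313.556]] [[649.914 228.181]]
green base right [[0.546 0.538 0.   ]
 [0.373 0.538 0.   ]]
0.05 [[0.5496802838118966, 0.5882118216800896], [0.36653895825786975, 0.5869146471021862]]
0.1 [[0.5431883179073741, 0.5517498788124966], [0.37096574657829195, 0.5505300408507837]]
0.15 [[0.5366963520028517, 0.5152879359449035], [0.37539253489871416, 0.514145434599381]]
0.2 [[0.5302043860983292, 0.47882599307731055], [0.37981932321913636, 0.4777608283479784]]
scene green base near [[0.536 0.546 0.   ]] canister top [[0.795 0.455 0.15 ]] [[0.768 0.487 0.   ]]
[[397.822 248.517]
 [386.564 257.388]
 [408.79  239.85 ]]
long scene [[ 0.507 -0.094  0.032]
 [ 0.656 -0.079  0.032]] [ 0.581 -0.087  0.032] -174.2308482377131
board scene [0.54  0.193 0.012] [161.85921745017802, 72.51407127868077, -18.459227776524482, -105.8149842841127]
```

The two cameras agree to within about 8 mm. The green box is 0.12 m tall and sits below the path, so I set out toward the long tube.

drive_tool([
  [[1, 0.31, 0.29, 0, 0], [1, 0.63, 0.58, 0, 0], [1, 0.94, 0.86, 0, 0]],
], squeeze=40)

```text
time_s: 0.48
tcp_pos: [0.3448, 0.4683, 0.2038]
eef_rot: [179.9, -0.0, -25.1]
contact_force: [0.9, 0.8, -0.0]
gripper_width: 0.0873
gripper_force: 0.0
```

drive_tool([
  [[1, 0.47, 0.43, 0, 0], [1, 0.94, 0.86, 0, 0], [1, 0.94, 0.86, 0, 0]],
])

```text
time_s: 0.85
tcp_pos: [0.4033, 0.3258, 0.2043]
eef_rot: [180.0, 0.0, -25.2]
contact_force: [0.3, 0.7, -0.2]
gripper_width: 0.0875
gripper_force: 0.0
```

drive_tool([
  [[1, 0.31, 0.29, 0, 0], [1, 0.63, 0.58, 0, 0], [1, 0.94, 0.86, 0, 0]],
])

```text
time_s: 1.23
tcp_pos: [0.4616, 0.1858, 0.2042]
eef_rot: [180.0, 0.0, -25.1]
contact_force: [0.9, 0.9, 0.4]
gripper_width: 0.088
gripper_force: 0.0
```

drive_tool([
  [[1, 0.31, 0.29, 0, 0], [1, 0.63, 0.58, 0, 0], [1, 0.94, 0.86, 0, 0]],
])

```text
time_s: 1.6
tcp_pos: [0.52, 0.0445, 0.2041]
eef_rot: [180.0, 0.0, -25.1]
contact_force: [0.1, -0.2, 0.3]
gripper_width: 0.0876
gripper_force: 0.0
```

drive_tool([
  [[1, 0.31, 0.29, 0.15, -0.028], [1, 0.63, 0.58, 0.3, -0.055], [1, 0.94, 0.86, 0.4, -0.082], [1, 0.94, 0.86, 0.4, -0.082]],
])

```text
time_s: 2.1
tcp_pos: [0.5778, -0.098, 0.154]
eef_rot: [180.0, 0.2, 4.4]
contact_force: [0.8, -0.4, 0.7]
gripper_width: 0.0877
gripper_force: 0.0
```

drive_tool([
  [[1, 0, 0, 0.35, 0], [1, 0, 0, 0.7, 0], [1, 0, 0, 0.7, 0]],
])

```text
time_s: 2.48
tcp_pos: [0.5755, -0.0948, 0.0696]
eef_rot: [-180.0, 0.4, 4.4]
contact_force: [0.9, 0.3, -0.2]
gripper_width: 0.088
gripper_force: 0.0
```

Run:
```python
from h import *
out=[]
for n in("scene","top"):
    u,v=proj(n,[r.get_state()["tcp_pos"]])[0].astype(int)
    im=capture(n)[v-45:v+65,u-65:u+65,::-1]; print(n,u-65,v-45)
    out.append(cv2.resize(im,(390,330),interpolation=cv2.INTER_CUBIC))
cv2.imwrite("pics/g1.png",np.hstack(out)); s=r.get_state(); print(s["tcp_pos"],s["eef_rot"])
```

```text
scene 225 149
top 276 134
[ 0.57878851 -0.09474791  0.07340563] [ 1.79970354e+02 -2.52000785e-02  4.45579638e+00]
```

View pics/g1.png

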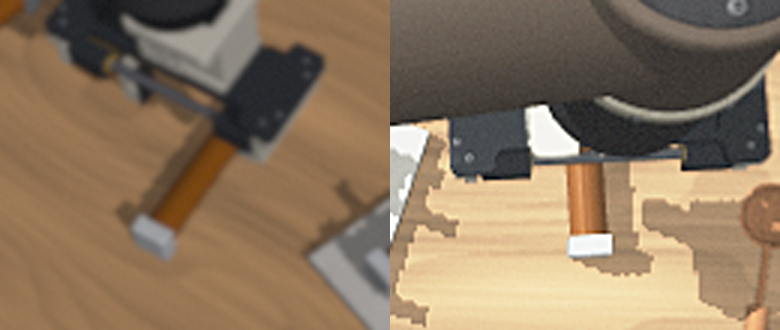

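The picture shows the tube lying lengthwise between the open fingers, with its near cap at about (590,245) in the right panel. I go down and grip.

drive_tool([
  [[1, 0, 0, 0.25, 0], [1, 0, 0, 0.46, 0], [1, 0, 0, 0.46, 0]],
])

```text
time_s: 2.95
tcp_pos: [0.5783, -0.0949, 0.0176]
eef_rot: [180.0, 0.0, 4.4]
contact_force: [0.1, -0.4, 0.7]
gripper_width: 0.088
gripper_force: 0.0
```

drive_tool([
  [[-1, 0, 0, 0, 0], [-1, 0, 0, 0, 0], [-1, 0, 0, 0, 0], [-1, 0, 0, 0, 0], [-1, 0, 0, 0, 0]],
], squeeze=50)

```text
time_s: 3.58
tcp_pos: [0.5783, -0.0951, 0.0172]
eef_rot: [180.0, -0.0, 4.4]
contact_force: [0.3, 0.6, 0.3]
gripper_width: 0.0436
gripper_force: 0.0
```

drive_tool([
  [[-1, 0, 0, 0, 0], [-1, 0, 0, 0, 0], [-1, 0, 0, 0, 0]],
])

```text
time_s: 3.95
tcp_pos: [0.5782, -0.0951, 0.017]
eef_rot: [180.0, 0.0, 4.4]
contact_force: [0.1, -0.5, -0.2]
gripper_width: 0.0132
gripper_force: 0.0
```

drive_tool([
  [[-1, 0, 0, 0, 0], [-1, 0, 0, -0.3, 0], [-1, 0, 0, -0.7, 0], [-1, 0, 0, -1, 0], [-1, 0, 0, -1, 0]],
])

```text
time_s: 4.58
tcp_pos: [0.5803, -0.095, 0.1406]
eef_rot: [180.0, -0.4, 4.5]
contact_force: [0.2, 0.1, -0.8]
gripper_width: 0.0003
gripper_force: 0.0
```

The fingers shut empty (width 0.3 mm), so I take another look.

Run:
```python
from h import *
out=[]
for n in("scene","top"):
    u,v=proj(n,[[.578,-.095,.03]])[0].astype(int)
    im=capture(n)[v-55:v+55,u-65:u+65,::-1]; print(n,u-65,v-55)
    out.append(cv2.resize(im,(390,330),interpolation=cv2.INTER_CUBIC))
cv2.imwrite("pics/g2.png",np.hstack(out)); s=r.get_state(); print(s["tcp_pos"],s["eef_rot"])
```

```text
scene 225 148
top 275 127
[ 0.57805788 -0.09502089  0.13713176] [-1.79977035e+02 -3.19537926e-02  4.42453978e+00]
```

View pics/g2.png

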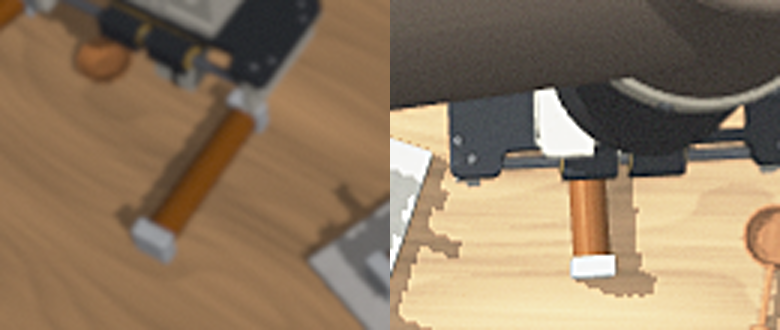

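Run:
```python
from h import *
np.set_printoptions(precision=3,suppress=True)
s=r.get_state();p=s["tcp_pos"]; print(s["joints"],s["eef_rot"])
print("base",ray("scene",[(432,97)],0),ray("top",[(292,393)],.15), proj("top",[[0,0,.0]]),proj("scene",[[0,0,.0]]))
out=[]
a=np.radians(4.4);x=np.array([np.cos(a),np.sin(a),0]);y=np.array([np.sin(a),-np.cos(a),0]);z=np.array([0,0,-1.])
pts=[p,p+.011*z]
t=np.array([.5757,-.0963,.0])
for n in("scene","top"):
    u,v=proj(n,[[.578,-.095,.09]])[0].astype(int)
    u0,v0=u-50,v-50;k=4
    im=cv2.resize(capture(n)[v0:v0+100,u0:u0+100,::-1],None,fx=k,fy=k,interpolation=cv2.INTER_CUBIC)
    q=lambda P:((proj(n,P)-[u0-.5,v0-.5])*k).astype(int).tolist()
    for c,P in(((0,0,255),p+.011*z),((0,255,0),p-.008*z),((255,0,0),p-.055*z)):
        for e in(-.0,):
            cv2.circle(im,q([P])[0],4,c,1)
    for sx in(-.08,.08):
      cv2.polylines(im,[np.array(q([t+sx*x+.016*y,t+sx*x-.016*y,t+sx*x-.016*y-.032*z,t+sx*x+.016*y-.032*z]))],True,(255,0,255),1)
    out.append(im)
cv2.imwrite("pics/g3.png",np.hstack(out))
```

```text
[  9.762  15.209 -16.227  -0.023 -58.53   84.674] [-179.977   -0.032    4.425]
base [[ 0.019  0.016 -0.   ]] [[ 0.164 -0.005  0.15 ]] [[290.259 441.258]] [[430.106  91.149]]
```

View pics/g3.png

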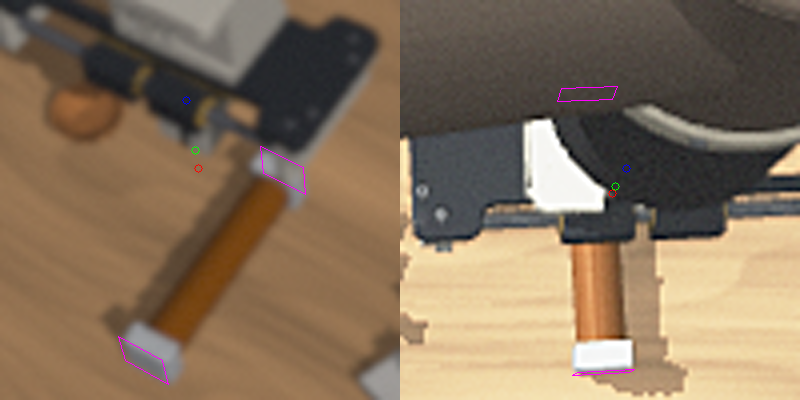

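The tube has not moved and was not touched, even at a reported TCP height of 17 mm. In the right panel its near cap is at (603,355), and in the left panel the closed fingertips seem higher than the projected tip at (198,168). I'll feel for the height offset by lowering the closed fingers gently onto the glass.

drive_tool([
  [[-1, 0, 0, 0.33, 0], [-1, 0, 0, 0.66, 0], [-1, 0, 0, 0.7, 0], [-1, 0, 0, 0.7, 0]],
])

```text
time_s: 5.28
tcp_pos: [0.5783, -0.0953, 0.0531]
eef_rot: [180.0, 0.1, 4.5]
contact_force: [0.2, 0.1, 0.0]
gripper_width: 0.0003
gripper_force: 0.0
```

drive_tool([
  [[-1, 0, 0, 0.03, 0], [-1, 0, 0, 0.05, 0], [-1, 0, 0, 0.05, 0]],
])

```text
time_s: 5.65
tcp_pos: [0.5784, -0.0951, 0.0475]
eef_rot: [-180.0, -0.0, 4.4]
contact_force: [-0.3, -0.4, 0.6]
gripper_width: 0.0004
gripper_force: 0.0
```

drive_tool([
  [[-1, 0, 0, 0.03, 0], [-1, 0, 0, 0.03, 0]],
])

```text
time_s: 5.9
tcp_pos: [0.578, -0.0951, 0.0433]
eef_rot: [-180.0, 0.0, 4.4]
contact_force: [-0.5, -0.2, -0.7]
gripper_width: 0.0007
gripper_force: 0.0
```

drive_tool([
  [[-1, 0, 0, 0.03, 0], [-1, 0, 0, 0.03, 0]],
])

```text
time_s: 6.15
tcp_pos: [0.578, -0.0952, 0.0395]
eef_rot: [-180.0, 0.0, 4.4]
contact_force: [-0.3, 0.2, 0.7]
gripper_width: 0.0006
gripper_force: 0.0
```

drive_tool([
  [[-1, 0, 0, 0.02, 0], [-1, 0, 0, 0.02, 0]],
])

```text
time_s: 6.4
tcp_pos: [0.578, -0.0952, 0.0372]
eef_rot: [-180.0, 0.0, 4.4]
contact_force: [0.3, 0.1, 0.0]
gripper_width: 0.0007
gripper_force: 0.0
```

No contact yet, although it should have come at 41 mm. I take a close look.

Run:
```python
from h import *
p=r.get_state()["tcp_pos"]
out=[]
for n,dv in(("scene",-50),("top",-45)):
    u,v=proj(n,[[.578,-.095,.05]])[0].astype(int)
    u0,v0=u-40,v+dv;k=5
    im=cv2.resize(capture(n)[v0:v0+100,u0:u0+80,::-1],None,fx=k,fy=k,interpolation=cv2.INTER_CUBIC)
    q=((proj(n,[p+[0,0,-.011],p+[0,0,.008],p+[0,0,.055]])-[u0-.5,v0-.5])*k).astype(int).tolist()
    for c,a in zip(((0,0,255),(0,255,0),(255,0,0)),q): cv2.circle(im,a,3,c,1)
    print(n,u0,v0,q);out.append(im)
cv2.imwrite("pics/g4.png",np.hstack(out))
```

```text
scene 250 148 [[206, 282], [203, 262], [194, 210]]
top 301 136 [[198, 236], [202, 229], [212, 211]]
```

View pics/g4.png

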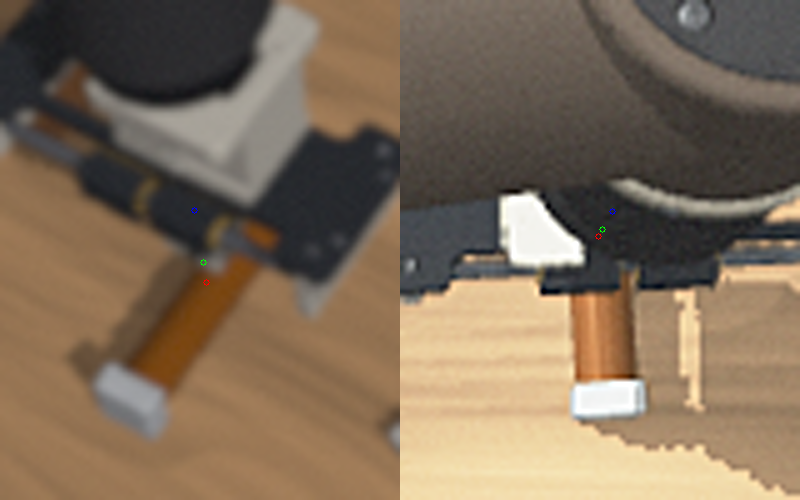

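The picture shows the closed grey tip at about (217,262) in the left panel, above and beside the glass. That is some 20 px above the predicted red mark (206,282), so the fingers really are higher than predicted. I keep feeling downward.

drive_tool([
  [[-1, 0, 0, 0.03, 0], [-1, 0, 0, 0.03, 0]],
])

```text
time_s: 6.75
tcp_pos: [0.578, -0.0951, 0.0335]
eef_rot: [-180.0, 0.0, 4.4]
contact_force: [-0.8, 0.0, 0.2]
gripper_width: 0.0005
gripper_force: 0.0
```

drive_tool([
  [[-1, 0, 0, 0.03, 0], [-1, 0, 0, 0.03, 0]],
])

```text
time_s: 7.0
tcp_pos: [0.578, -0.0951, 0.0299]
eef_rot: [180.0, 0.0, 4.4]
contact_force: [0.2, -0.1, 0.3]
gripper_width: 0.0003
gripper_force: 0.0
```

drive_tool([
  [[-1, 0, 0, 0.03, 0], [-1, 0, 0, 0.03, 0]],
])

```text
time_s: 7.25
tcp_pos: [0.578, -0.0952, 0.0263]
eef_rot: [-180.0, 0.0, 4.4]
contact_force: [-0.4, 0.4, 0.1]
gripper_width: 0.0003
gripper_force: 0.0
```

drive_tool([
  [[-1, 0, 0, 0.03, 0], [-1, 0, 0, 0.03, 0]],
])

```text
time_s: 7.5
tcp_pos: [0.578, -0.0951, 0.0227]
eef_rot: [-180.0, 0.0, 4.4]
contact_force: [-0.3, -0.8, -0.6]
gripper_width: 0.0003
gripper_force: 0.0
```

drive_tool([
  [[-1, 0, 0, 0.04, 0], [-1, 0, 0, 0.04, 0]],
])

```text
time_s: 7.75
tcp_pos: [0.5779, -0.0952, 0.0178]
eef_rot: [-180.0, 0.0, 4.4]
contact_force: [-0.2, 0.5, -0.9]
gripper_width: 0.0003
gripper_force: 0.0
```

drive_tool([
  [[-1, 0, 0, 0.02, 0], [-1, 0, 0, 0.02, 0]],
])

```text
time_s: 8.0
tcp_pos: [0.5781, -0.0951, 0.0157]
eef_rot: [-180.0, 0.0, 4.4]
contact_force: [-0.3, -0.5, 0.4]
gripper_width: 0.0008
gripper_force: 0.0
```

drive_tool([
  [[-1, 0, 0, 0.02, 0], [-1, 0, 0, 0.02, 0]],
])

```text
time_s: 8.25
tcp_pos: [0.5781, -0.0951, 0.0133]
eef_rot: [180.0, 0.0, 4.4]
contact_force: [0.3, -0.1, 0.3]
gripper_width: 0.0004
gripper_force: 0.0
```

drive_tool([
  [[-1, 0, 0, 0.02, 0], [-1, 0, 0, 0.02, 0]],
])

```text
time_s: 8.5
tcp_pos: [0.5781, -0.0951, 0.0108]
eef_rot: [-180.0, 0.0, 4.4]
contact_force: [-0.2, -0.1, 0.3]
gripper_width: 0.0006
gripper_force: 0.0
```

drive_tool([
  [[-1, 0, 0, 0.02, 0], [-1, 0, 0, 0.02, 0]],
])

```text
time_s: 8.75
tcp_pos: [0.5781, -0.0951, 0.0084]
eef_rot: [-180.0, 0.0, 4.4]
contact_force: [0.3, 0.4, 0.1]
gripper_width: 0.0006
gripper_force: 0.0
```

drive_tool([
  [[-1, 0, 0, 0.02, 0], [-1, 0, 0, 0.02, 0]],
])

```text
time_s: 9.0
tcp_pos: [0.5784, -0.0952, 0.0078]
eef_rot: [180.0, -0.0, 4.5]
contact_force: [-5.3, 1.8, 14.6]
gripper_width: 0.0008
gripper_force: 7.3
```

Run:
```python
from h import *
s=r.get_state();p=s["tcp_pos"];print(s["moment"],s["contact_force"],p)
out=[]
for n,du,dv in(("scene",-35,-45),("top",-30,-55)):
    u,v=proj(n,[[.578,-.095,.02]])[0].astype(int)
    u0,v0=u+du,v+dv;k=5
    im=cv2.resize(capture(n)[v0:v0+100,u0:u0+80,::-1],None,fx=k,fy=k,interpolation=cv2.INTER_CUBIC)
    q=((proj(n,[p+[0,0,-.011],p+[0,0,.008],p+[0,0,.055]])-[u0-.5,v0-.5])*k).astype(int).tolist()
    print(n,u0,v0,q);out.append(im)
cv2.imwrite("pics/g5.png",np.hstack(out))
```

```text
[ 0.54380786  1.92843393 -0.01011958] [-5.33465041  1.79934366 14.62900003] [ 0.57839183 -0.0951842   0.00780311]
scene 256 160 [[181, 251], [178, 233], [169, 184]]
top 309 128 [[153, 285], [156, 278], [166, 262]]
```

View pics/g5.png

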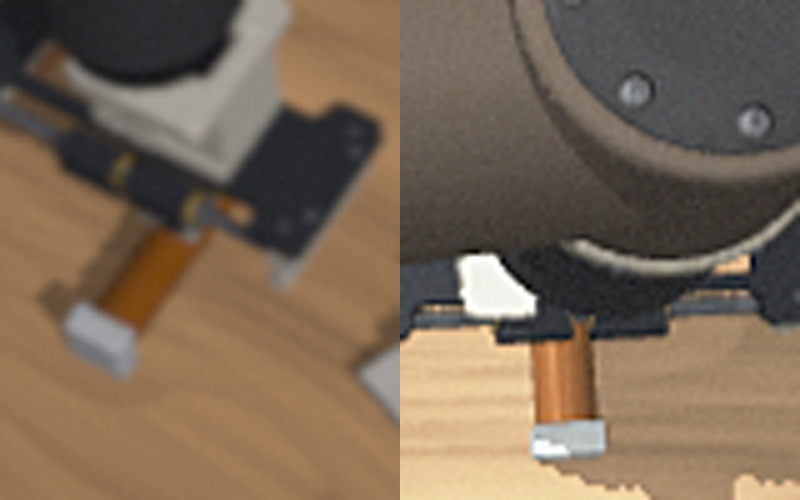

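The left panel shows the closed tips now resting on the glass at about (197,226), with the body well clear. The glass top is 30 mm up and the reported TCP is 8 mm, so the reported z is about 33 mm lower than the stated tool geometry gives. I open, go down about 26 mm below that contact, and grip.

drive_tool([
  [[0.6, 0, 0, -0.08, 0], [0.6, 0, 0, -0.08, 0], [0.6, 0, 0, -0.08, 0], [0.6, 0, 0, -0.08, 0], [0.6, 0, 0, -0.08, 0]],
])

```text
time_s: 9.72
tcp_pos: [0.5781, -0.0952, 0.0155]
eef_rot: [180.0, 0.0, 4.4]
contact_force: [-0.1, 0.8, -0.4]
gripper_width: 0.045
gripper_force: 0.0
```

drive_tool([
  [[0.6, 0, 0, 0, 0], [0.6, 0, 0, 0, 0], [0.6, 0, 0, 0.07, 0], [0.6, 0, 0, 0.1, 0], [0.6, 0, 0, 0.1, 0]],
])

```text
time_s: 10.35
tcp_pos: [0.5778, -0.0952, 0.0032]
eef_rot: [180.0, 0.1, 4.4]
contact_force: [0.0, 0.7, 0.7]
gripper_width: 0.0702
gripper_force: 0.0
```

drive_tool([
  [[0.6, 0, 0, 0.04, 0], [0.6, 0, 0, 0.08, 0], [0.6, 0, 0, 0.08, 0]],
])

```text
time_s: 10.72
tcp_pos: [0.5778, -0.0952, -0.0063]
eef_rot: [180.0, 0.1, 4.4]
contact_force: [-0.1, 0.1, -0.3]
gripper_width: 0.07
gripper_force: 0.0
```

drive_tool([
  [[0.6, 0, 0, 0.03, 0], [0.6, 0, 0, 0.05, 0], [0.6, 0, 0, 0.05, 0]],
])

```text
time_s: 11.1
tcp_pos: [0.5781, -0.0952, -0.012]
eef_rot: [180.0, 0.0, 4.4]
contact_force: [-0.0, 0.2, -0.1]
gripper_width: 0.0702
gripper_force: 0.0
```

drive_tool([
  [[0.6, 0, 0, 0.04, 0], [-1, 0, 0, 0.04, 0], [-1, 0, 0, 0.04, 0], [-1, 0, 0, 0.04, 0], [-1, 0, 0, 0.04, 0]],
])

```text
time_s: 11.72
tcp_pos: [0.5783, -0.0951, -0.0164]
eef_rot: [-180.0, -0.0, 4.4]
contact_force: [0.9, 0.5, 0.4]
gripper_width: 0.0359
gripper_force: 0.0
```

drive_tool([
  [[-1, 0, 0, 0, 0], [-1, 0, 0, 0, 0], [-1, 0, 0, 0, 0]],
])

```text
time_s: 12.1
tcp_pos: [0.5783, -0.0951, -0.0165]
eef_rot: [180.0, -0.0, 4.4]
contact_force: [0.2, -0.4, 0.2]
gripper_width: 0.0272
gripper_force: 50.0
```

Gripped: width 27 mm, force 50 N. I lift and carry it over the rack.

drive_tool([
  [[-1, 0, 0, -0.3, 0], [-1, 0, 0, -0.7, 0], [-1, 0, -0.25, -0.9, 0], [-1, 0, -0.5, -0.9, 0]],
])

```text
time_s: 12.6
tcp_pos: [0.5748, -0.0346, 0.0938]
eef_rot: [-180.0, -0.2, 4.4]
contact_force: [0.8, -0.2, -2.9]
gripper_width: 0.0265
gripper_force: 50.0
```

drive_tool([
  [[-1, -0.03, -0.4, 0, 0], [-1, -0.06, -0.75, 0, 0], [-1, -0.06, -0.93, 0, 0]],
])

```text
time_s: 12.98
tcp_pos: [0.5571, 0.0773, 0.0914]
eef_rot: [-180.0, 0.0, 4.5]
contact_force: [0.1, 0.5, -1.3]
gripper_width: 0.027
gripper_force: 50.0
```

drive_tool([
  [[-1, -0.03, -0.4, 0, 0.02], [-1, -0.05, -0.75, 0, 0.04], [-1, -0.07, -0.93, 0, 0.059], [-1, -0.07, -0.93, 0, 0.059]],
])

```text
time_s: 13.48
tcp_pos: [0.5403, 0.1874, 0.0911]
eef_rot: [180.0, 0.0, -16.7]
contact_force: [0.2, -0.2, -0.2]
gripper_width: 0.0272
gripper_force: 50.0
```

Run:
```python
from h import *
s=r.get_state();p=s["tcp_pos"];print(p,s["eef_rot"],s["gripper_width"])
out=[]
for n,c in(("scene",(395,215)),("top",(220,190))):
    u0,v0=c[0]-50,c[1]-65;k=4
    im=capture(n)[:,:,::-1];cv2.imwrite(f"pics/{n}_held.png",im)
    im=cv2.resize(im[v0:v0+130,u0:u0+100],None,fx=k,fy=k,interpolation=cv2.INTER_CUBIC)
    for i in range(0,100,20):cv2.putText(im,str(u0+i),(i*k,10),0,.35,(0,0,255));cv2.putText(im,str(v0+i),(0,i*k+4),0,.35,(0,0,255))
    print(n,u0,v0,(proj(n,[[.538,.185,p[2]+.0325]])[0]-[u0,v0])*k);out.append(im)
cv2.imwrite("pics/g6.png",np.hstack(out))
```

```text
[0.5402557  0.18737047 0.09113767] [ 1.79988837e+02  2.29173411e-02 -1.67117824e+01] 0.02715016336382592
scene 345 150 [233.59199117 329.21563121]
top 170 125 [131.94436054 263.33684749]
```

View pics/g6.png

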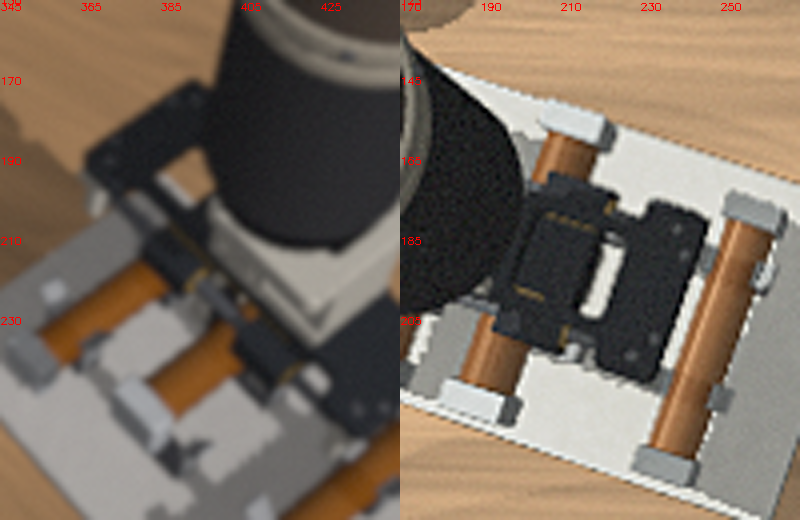

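The right panel shows the held tube's caps, with outer edges at about (578,110) and (476,410) in the crop. Stored tube B's cap edges are at (757,193) and (664,478). In the left panel, the near empty clip is at about (170,445).

```bash
python3 - <<'E'
from h import *
np.set_printoptions(precision=4,suppress=True)
f=lambda L:np.array([[170+(x-400)/4,125+y/4] for x,y in L])
g=lambda L:np.array([[345+x/4,150+y/4] for x,y in L])
for z in(.1296,.1396,.1496):
    P=ray("top",f([(578,110),(476,410)]),z);print("held",z,P.mean(0),np.linalg.norm(P[0]-P[1]),ang(P[0],P[1]))
for d in((0,0),):
    P=ray("top",f([(757,193),(664,458)]),.056);print("B topface",P.mean(0),np.linalg.norm(P[0]-P[1]),ang(P[0],P[1]))
# scene: held near cap outer top edge
a=np.radians(-16.7);u=np.array([np.cos(a),np.sin(a),0]);v=np.array([-u[1],u[0],0])
for C in(np.array([.538,.185,0]),):
  print("pred near clip base scene crop",(proj("scene",[C+.035*u+[0,0,.04]])-[345,150])*4)
H=np.array([.538,.185,.1236])
for e in(-1,1):
  print("pred held cap corners scene",((proj("scene",[H+.08*u+e*.016*v+[0,0,.016],H+.08*u+e*.016*v-[0,0,.016]])-[345,150])*4).tolist())
E
python3 - <<'E'
import cv2
a=cv2.imread("pics/scene_held.png");b=cv2.imread("pics/top_held.png")
A=cv2.resize(a[235:285,360:410],None,fx=8,fy=8,interpolation=cv2.INTER_CUBIC)
B=cv2.resize(b[195:245,180:230],None,fx=8,fy=8,interpolation=cv2.INTER_CUBIC)
import numpy as np;cv2.imwrite("pics/g7.png",np.hstack([A,B]))
E
```

```text
held 0.1296 [0.5396 0.1859 0.1296] 0.15612618844097753 -15.403968230442576
held 0.1396 [0.5383 0.1832 0.1396] 0.15406933857397698 -15.403968230442569
held 0.1496 [0.537  0.1804 0.1496] 0.1520124887069764 -15.403968230442569
B topface [0.5165 0.105  0.056 ] 0.150599583435964 -16.714063142367625
pred near clip base scene crop [[166.2546 429.5523]]
pred held cap corners scene [[102.61802737231437, 381.59467878612315], [97.53440133943423, 406.96537315011824]]
pred held cap corners scene [[144.82324474603092, 427.19768842708504], [138.25468947229933, 451.40855827268024]]
```

View pics/g7.png

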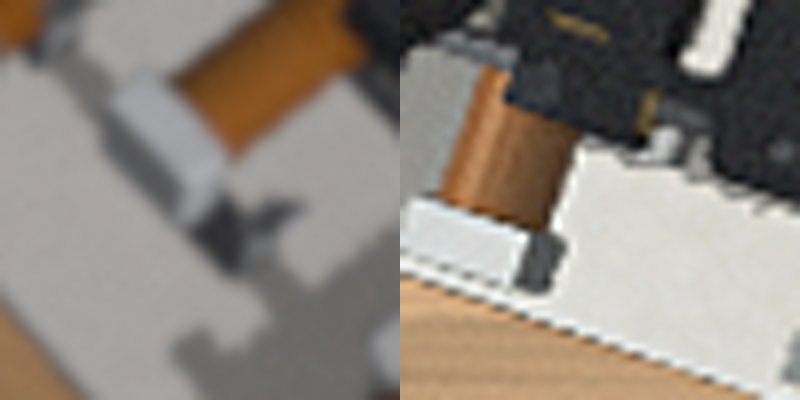

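In the 8x crop, the held tube's near cap has its outer top edge at (457,276) in the right half, which is full pixel (187.1,229.5). Just right of the cap in the left half, the clip shows at (220–270,225). I recompute the tube centre with that.

Run:
```python
from h import *
P=ray("top",[(215,152),(187.1,229.5)],.1396);print(P.mean(0),np.linalg.norm(P[0]-P[1]),ang(P[0],P[1]))
P=ray("scene",np.array([(114,391),(153,437)])/4+[345,150],.1396);print("scene near edge",P.mean(0))
a=np.radians(-16.7);u=np.array([np.cos(a),np.sin(a),0]);print("scene centre",P.mean(0)-.08*u)
```

```text
[0.53685644 0.18444402 0.1396    ] 0.16007746016695817 -16.44606828389209
scene near edge [0.61629777 0.16882028 0.1396    ]
scene centre [0.53967197 0.19180912 0.1396    ]
```

Both cameras put the held tube within about 2 mm of the empty place, at the right angle. I lower it, fast at first and then slowly.

drive_tool([
  [[-1, 0.01, 0, 0.2, 0], [-1, 0.01, 0, 0.4, 0], [-1, 0.01, 0, 0.4, 0]],
])

```text
time_s: 13.95
tcp_pos: [0.5407, 0.1838, 0.0418]
eef_rot: [179.8, 0.1, -16.8]
contact_force: [0.4, -0.4, -0.7]
gripper_width: 0.0268
gripper_force: 50.0
```

drive_tool([
  [[-1, 0, 0, 0.05, 0], [-1, 0, 0, 0.1, 0], [-1, 0, 0, 0.14, 0], [-1, 0, 0, 0.14, 0]],
])

```text
time_s: 14.45
tcp_pos: [0.5428, 0.1863, 0.0271]
eef_rot: [-179.9, -0.1, -16.8]
contact_force: [1.6, 1.5, 0.3]
gripper_width: 0.0265
gripper_force: 50.0
```

drive_tool([
  [[-1, 0, 0, 0.03, 0], [-1, 0, 0, 0.06, 0], [-1, 0, 0, 0.06, 0]],
])

```text
time_s: 14.82
tcp_pos: [0.5428, 0.1861, 0.0201]
eef_rot: [-179.9, -0.1, -16.8]
contact_force: [2.9, 0.1, 1.4]
gripper_width: 0.0269
gripper_force: 50.0
```

drive_tool([
  [[-1, 0, 0, 0.03, 0], [-1, 0, 0, 0.05, 0], [-1, 0, 0, 0.05, 0]],
])

```text
time_s: 15.2
tcp_pos: [0.5414, 0.1855, 0.0127]
eef_rot: [180.0, 0.1, -16.8]
contact_force: [2.1, 2.1, -3.8]
gripper_width: 0.0271
gripper_force: 50.0
```

drive_tool([
  [[-1, 0, 0, 0.02, 0], [-1, 0, 0, 0.04, 0], [-1, 0, 0, 0.04, 0]],
])

```text
time_s: 15.58
tcp_pos: [0.5417, 0.1856, 0.0081]
eef_rot: [180.0, 0.0, -16.8]
contact_force: [1.1, 2.0, -5.2]
gripper_width: 0.0267
gripper_force: 50.0
```

drive_tool([
  [[-1, 0, 0, 0.01, 0], [-1, 0, 0, 0.02, 0], [-1, 0, 0, 0.02, 0]],
])

```text
time_s: 15.95
tcp_pos: [0.542, 0.1857, 0.0074]
eef_rot: [-180.0, -0.0, -16.8]
contact_force: [-3.4, 1.3, 9.2]
gripper_width: 0.0267
gripper_force: 50.0
```

It snapped in: the force went to −5 N, then +9 N at the predicted seat height. I release and retreat.

drive_tool([
  [[0.3, 0, 0, 0, 0], [0.3, 0, 0, 0, 0], [0.3, 0, 0, 0, 0], [0.3, 0, 0, 0, 0], [0.3, 0, 0, 0, 0]],
])

```text
time_s: 16.58
tcp_pos: [0.5419, 0.1856, 0.0062]
eef_rot: [180.0, 0.0, -16.8]
contact_force: [0.2, -0.4, -0.1]
gripper_width: 0.0567
gripper_force: 0.0
```

drive_tool([
  [[0.3, 0, 0, -0.1, 0], [0.3, 0, 0, -0.4, 0], [0.3, 0, 0, -0.8, 0], [0.3, 0, 0, -1, 0], [0.3, 0, 0, -1, 0]],
])

```text
time_s: 17.2
tcp_pos: [0.5433, 0.1865, 0.1296]
eef_rot: [-179.8, -0.2, -16.8]
contact_force: [0.0, 0.8, -0.2]
gripper_width: 0.0572
gripper_force: 0.0
```

drive_tool([
  [[0.3, -0.1, -0.4, -0.3, 0], [0.3, -0.1, -0.8, -0.6, 0], [0.3, -0.1, -1, -0.9, 0], [0.3, -0.1, -1, -0.9, 0]],
])

```text
time_s: 17.7
tcp_pos: [0.5663, 0.3063, 0.2364]
eef_rot: [-179.8, -0.1, -16.7]
contact_force: [-0.6, 0.0, -0.8]
gripper_width: 0.0569
gripper_force: 0.0
```

drive_tool([
  [[0.3, -0.3, -0.4, 0, 0], [0.3, -0.6, -0.8, 0, 0], [0.3, -0.9, -1, 0, 0], [0.3, -0.9, -1, 0, 0]],
])

```text
time_s: 18.2
tcp_pos: [0.494, 0.4515, 0.2324]
eef_rot: [179.9, 0.1, -16.6]
contact_force: [0.1, -0.6, -0.1]
gripper_width: 0.0568
gripper_force: 0.0
```

No viewings are left, so I check numerically. The glass of all three tubes should be alike and evenly spaced.

Run:
```python
from h import *
np.set_printoptions(precision=1,suppress=True)
for n,(x0,x1,y0,y1) in(("top",(140,300,130,265)),("scene",(320,480,190,330))):
    im=capture(n); 
    for tag,I in(("before",cv2.imread(f"pics/{n}0.png")),("now",im[:,:,::-1])):
        h=cv2.cvtColor(np.ascontiguousarray(I[y0:y1,x0:x1]),cv2.COLOR_BGR2HSV)
        m=((h[...,0]<16)&(h[...,1]>130)).astype(np.uint8)
        k,l,s,c=cv2.connectedComponentsWithStats(m)
        for i in range(1,k):
            if s[i,4]>80:
                (cx,cy),wh,a=cv2.minAreaRect(np.argwhere(l==i)[:,::-1].astype(np.float32))
                ct=np.array([cx+x0,cy+y0]);w=ray(n,[ct],.044)[0]
                print(n,tag,s[i,4],ct,np.array(wh),round(a,1),(w*1000)[:2])
```

```text
top before 435 [174.8 185.2] [12.1 59.2] 21.0 [558.8 270. ]
top before 518 [247.4 209.5] [11.8 59.5] 19.5 [510.1 107.2]
top now 449 [174.8 185.2] [12.1 59.2] 21.0 [558.8 270. ]
top now 500 [212.3 195. ] [12.2 59.3] 20.1 [539.5 185.7]
top now 528 [247.6 209.6] [12.  59.5] 19.4 [510.  106.8]
scene before 433 [377.7 222. ] [10.3 49.2] 53.5 [507.5 111.9]
scene before 515 [428.8 274.8] [11.4 52.5] 49.4 [555.9 274.2]
scene now 436 [377.7 222.1] [10.2 49.4] 53.5 [507.8 111.9]
scene now 488 [400.2 248.8] [11.1 50.9] 50.7 [537.3 190.4]
scene now 519 [428.8 274.8] [11.4 52.6] 49.4 [556.  274.1]
```

The tube is level with its neighbours' silhouettes and within 1 mm across, but about 5.7 mm off the neighbours along the axis. I check it against its own clips, using the first picture.

Run:
```python
from h import *
I0=cv2.cvtColor(cv2.imread("pics/top0.png"),cv2.COLOR_BGR2GRAY)
I1=cv2.cvtColor(capture("top"),cv2.COLOR_RGB2GRAY)
a=np.radians(-16.7);u=np.array([np.cos(a),np.sin(a),0]);v=np.array([-u[1],u[0],0])
C=np.array([.5395,.1855,.0]);S=np.arange(-.1,.1001,.004)
def prof(I,c,w,z):
    P=np.array([c+s*u+w*v+[0,0,z] for s in S]);q=proj("top",P).astype(np.float32)
    return cv2.remap(I,q[:,:1],q[:,1:],cv2.INTER_LINEAR)[:,0]
print("s",(S*1000).astype(int).tolist())
for nm,c in(("A",C+.085*v),("F",C),("B",C-.085*v)):
  for w in(.021,-.021): print(nm,w,prof(I0,c,w,.06).tolist())
  print(nm,"axis now",prof(I1,c,0,.054).tolist())
```

```text
s [-100, -96, -92, -88, -83, -79, -75, -71, -67, -63, -59, -55, -51, -47, -43, -39, -35, -31, -27, -23, -19, -15, -11, -7, -3, 0, 4, 8, 12, 16, 20, 24, 28, 32, 36, 40, 44, 48, 52, 56, 60, 64, 68, 72, 76, 80, 84, 88, 92, 96, 100]
A 0.021 [166, 159, 152, 195, 192, 191, 189, 190, 191, 192, 194, 194, 190, 189, 195, 111, 84, 85, 106, 196, 192, 193, 191, 196, 193, 198, 192, 191, 194, 191, 193, 196, 164, 81, 86, 81, 179, 194, 193, 195, 199, 195, 195, 196, 195, 194, 193, 175, 144, 147, 155]
A -0.021 [168, 164, 135, 204, 161, 69, 72, 75, 143, 178, 185, 181, 184, 176, 192, 92, 84, 85, 120, 187, 176, 179, 184, 169, 179, 175, 181, 174, 170, 179, 189, 137, 62, 96, 93, 100, 186, 169, 185, 97, 77, 75, 68, 161, 197, 195, 197, 153, 147, 150, 143]
A axis now [173, 171, 131, 211, 180, 198, 201, 186, 104, 105, 101, 107, 106, 103, 105, 94, 91, 87, 92, 105, 102, 101, 101, 101, 98, 102, 102, 96, 102, 98, 98, 105, 85, 89, 87, 91, 97, 99, 100, 92, 130, 202, 199, 195, 188, 202, 202, 196, 149, 148, 155]
F 0.021 [133, 155, 146, 208, 130, 130, 132, 133, 127, 129, 127, 126, 125, 121, 127, 88, 87, 85, 102, 129, 12
[... 733 characters left out ...]
 191, 191, 192, 86, 88, 83, 122, 194, 189, 190, 193, 191, 193, 190, 192, 192, 190, 191, 195, 122, 122, 84, 87, 80, 192, 193, 194, 196, 196, 197, 197, 193, 194, 192, 193, 153, 147, 144, 151]
B -0.021 [142, 147, 126, 196, 137, 127, 129, 132, 129, 126, 129, 128, 130, 129, 127, 110, 116, 109, 119, 128, 127, 126, 128, 127, 131, 129, 131, 128, 132, 129, 134, 123, 96, 106, 119, 115, 127, 130, 132, 133, 135, 131, 158, 198, 192, 189, 190, 154, 155, 153, 157]
B axis now [120, 148, 144, 200, 188, 203, 204, 187, 93, 102, 103, 100, 100, 101, 97, 89, 90, 87, 93, 100, 100, 99, 98, 99, 100, 99, 98, 101, 99, 100, 100, 94, 84, 85, 86, 92, 101, 97, 98, 94, 137, 203, 201, 196, 187, 199, 200, 168, 162, 153, 156]
```

The clips are centred at s ≈ +1 mm. The middle tube's glass runs from −63 to +66 mm, so it is centred on its own clips; it is the stored tubes that lie about 6 mm to one side. They have not moved. I hand in.

```bash
python3 -c "
from plant import job
print(job.close_job())"
```

```text
the job is handed in; nothing more can be done
None
```

The long amber tube is pressed home in the rack's empty place, centred on its two clips to within about 1 mm with both neighbours unmoved, and the job was handed in at about 18 s with the gripper clear; the first grip closed on air because the reported height read about 33 mm low, and with no viewings left I confirmed the seating from the camera pictures by measurement only.

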